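# Gauge the red tube warmer's well

## Robot

A 6-joint arm with a two-finger parallel gripper is mounted at the origin on the work surface. World frame = base frame: x ahead of the robot, y to its left, z up, the work surface at z = 0. Lengths are in m, angles in rad, forces in N, time in s.
With the tool pointing down it reaches from about 0.3 to 0.75 m from the base axis. Payload 8.5 kg.
Tool frame: the origin (TCP) lies midway between the tips of the shut fingers; the grasp point (between the pads) lies 19 mm behind it; z points along the fingers, y is the direction in which the jaws open and shut (so a half turn about z gives the same grasp; the last joint's range is limited). The gripper opens to 88 mm and grips with 3 to 60 N. Pads are 18 mm wide; open, the fingers measure 123 mm over their backs; the gripper's body (75 mm by 187 mm) begins 45 mm behind the grasp point.
Start: joints at [-1.455, 0.381, 1.297, -0, 1.464, -0.215], TCP at [0.179, -0.52, 0.239] pointing down, gripper open.
Joint ranges: [-3.11, 3.11], [-0.89, 2.33], [0.22, 2.48], [-1.42, 4.56], [0.17, 2.85], [-2.88, 2.88]. Speed limits (rad/s): [2.39, 2.39, 3.14, 3.14, 3.14, 3.14].

## Interface

Orientations are given as a 3x3 rotation matrix whose columns are the frame's x, y, z axes.
In Python, from cell import bot, jaws, kinematics, optics, job gives the robot as it stands. The module is installed in compiled form; this text tells all that it offers. Calls block until the motion is done:
- bot.move_pose(position, orientation): joint-space move of the TCP to a pose.
- bot.move_l(position, speed=0.15, frame=None): straight line of the TCP; frame=None keeps the orientation; speed is the mean speed in m/s.
- bot.move_joints(angles): joint-space move.
- jaws.command_gripper(opening): finger opening in m; the grip force is fixed at half the most; returns when the fingers have stopped.
- bot.hold(seconds).
- kinematics.ik(position, orientation): joint angles nearest the present ones, or None.
- optics.read_camera(name): name is "scene" or "side" or "wrist"; returns the picture (400x640x3 uint8, red, green, blue); there is no depth.
- optics.calibration(name): a dict with "intrinsics" (3x3 intrinsics, pixels), "k1" (the pictures are not rectified: a ray, as slopes to the right and down, at radius r is drawn at 1 + k1 r^2 times it, then the intrinsics apply), "position" and "attitude" of the camera in the world; the wrist camera has in their place "mount" (4x4, takes a point from camera to tool coordinates, whose origin is the TCP and whose axes are the flange's). Camera axes: x right, y down, z forward; pixel columns grow to the right and rows downward; lengths in m; the calibration is good to about 2 mm. A picture is of the moment at which its call begins: read the wrist's pose just before it. calibration takes no time and is no camera call.
A pose or a line that the arm cannot do raises bot.Unreachable and nothing moves.
- job.close_job(): hands the job in, once; it reports no verdict.
Trained networks look in the newest picture that a camera, given by its name, has taken for a name from the list of things; names that differ only in an ending like _2 or _b are one class to them, and where a whole thing is asked for, a point or a joint stands for the part that bears it (a point fixed in the world has none). Each returns a list of dicts, best first, with "score" (0 to 1); they miss things now and then, are a little off and sometimes report something else, mostly with a low value. They report only what shows in the picture. A call takes as long as a camera call. They do not tell look-alikes from the thing itself.
- optics.boxes_of(camera, target): "centre" ([column, row] in pixels, amid what is visible of it).
- optics.outline_of(camera, target): "mask" (400x640 bool, what is visible of it) and "centre" ([column, row] in pixels, amid what is visible of it).
Readings, each from a call of its own:
- bot.get_t(): time.
- bot.get_joints(): joint angles.
- bot.get_joint_vel(): joint speeds.
- bot.get_joint_efforts(): joint torques, N m.
- bot.get_ee_pos(): TCP position.
- bot.get_orientation(): TCP orientation.
- bot.get_force(): force on the tool from outside, world axes, zero at the start.
- bot.get_ft_torque(): the same for the moment, N m.
- bot.get_width(): finger opening in m.
Only numpy, scipy, OpenCV 4.12 (cv2) and the standard library are available. Lean on these libraries where they do the work, as an engineer would, in place of code of your own. Each camera call takes 0.05 s, during which the arm holds its last target. There are 200 camera calls.

## Task

Take the depth gauge out of the low white rack and lower it upright into the well of the red-marked tube warmer until the rod bottoms out, so that the block's top pushes the orange stop up the rod; keep hold of it there, pressed lightly on the bottom, for about two seconds. Then put the gauge back upright in its hole in the rack and let go, with the stop still where the block left it. Press gently, keep the gauge off the blue-marked warmer and leave the sample pots alone.

Things in the scene. Friction and masses are not known exactly. Their poses are not given: they have to be found in the camera images.
- gauge_grip (a point): Centre of the depth gauge's green grip (loose, 0.2 kg in all): an upright cylinder 26 mm across and 50 mm tall with two thin white bands, at the top of the gauge, on its axis. z runs up the gauge. Below it a steel rod 12 mm across with a slightly tapered flat tip 155 mm below this point; the whole gauge is 180 mm tall. Starts standing in the rack's hole. The gauge may be turned any way about its axis.
- gauge_tip (a point): Centre of the rod's flat lower tip, on the gauge's axis; hidden in the rack's hole at the start.
- stop (a joint): The orange stop, a collar 36 mm across and 14 mm tall that slides along the gauge's rod, held where it is by friction of about 1.5 N. Value 0: its underside is 46 mm above the rod's tip; it grows (m) as the stop moves up, to 0.060. It starts between 0 and 0.012; once the rod has bottomed in the red well with the stop on the block's top it reads 0.029.
- heater_red_mouth (a point): Centre of the mouth of the red-marked warmer's well, in the block's flat top, 95 mm above the bench; z up. The warmer is fixed: a white housing 116 mm square and 70 mm tall round an 80 mm square bare aluminium block 95 mm tall with a red band round it and a red ring (52 mm) round the well. The well is round, 17 mm across, blind, 75 mm deep with a flat rigid floor; its mouth has a 2 mm chamfer.
- heater_red: The red-marked warmer; origin at the centre of its underside, on the well's axis.
- heater_blue: The other warmer, alike but marked in blue, well 60 mm deep; fixed; origin at the centre of its underside. To be left alone.
- rack_mouth (a point): Centre of the mouth of the gauge's hole in the low white rack, 60 mm above the bench; z up. The rack is a fixed block 90 mm square and 60 mm tall; four vial caps 16 mm across stand 12 mm above its top, 33 mm either way from the hole. The hole is round, blind, 17 mm across and 42 mm deep, with a 2 mm chamfer.
- gauge: The depth gauge itself; origin at its rod's tip, z up the rod.
- pot_a_mid (a point): Centre of a red-lidded sample pot (loose), 66 mm across, 70 mm tall.
- pot_b_mid (a point): Centre of another such pot.
- pot_c_mid (a point): Centre of another such pot.
There are look-alikes about, which are no part of the job. Leave any pink or turquoise look-alike of the part that bears rack_mouth alone.

How it is judged:
On the way:
1. the gauge is held upright in the fingers, its rod on the floor of the red well, lightly pressed, the stop on the block's top, for 1 s (horizontal distance between gauge_tip and heater_red_mouth below 0.006 m and z of gauge_tip in the frame of heater_red_mouth below -0.073 m and angle between gauge's own z axis and vertical below 0.09 rad and value of joint stop between 0.0265 and 0.0315 m and contact force between gauge and heater_red above 0.5 N and contact force between the fingers and gauge above 0.5 N), for 1 s.
At the end, for the whole second after the job is handed in: The gauge stands at rest in the rack's hole (tip at least 38 mm below the mouth, within 6 mm of its axis, tilted less than 0.15 rad), and the stop still reads the red well's depth: 75 mm from tip to underside, within 2.5 mm (joint 0.0265 to 0.0315) (horizontal distance between gauge_tip and rack_mouth below 0.006 m and z of gauge_tip in the frame of rack_mouth below -0.038 m and angle between gauge's own z axis and vertical below 0.15 rad and value of joint stop between 0.0265 and 0.0315 m and linear speed of gauge below 0.02 m/s); the robot touches nothing.
It fails at once if the gauge is pressed on the red warmer with more than 45 N (contact force between gauge and heater_red above 45 N).
It fails at once if the gauge touches the blue warmer (contact force between gauge and heater_blue above 0.5 N).
It fails at once if a sample pot is moved more than 20 mm (distance of any of pot_a_mid, pot_b_mid, pot_c_mid from where it was at the start of the episode above 0.02 m).
It fails at once if the gauge is tipped over (angle between gauge's own z axis and vertical above 0.6 rad).
It also fails if it takes over 72 s, if anything falls off the work surface, if the arm or the gripper's body presses on something with over 40 N, if the wrist force passes 120 N, or if a joint passes its speed limit or range.

## Working session

There is one attempt and no reset: what is moved stays moved. The work goes in short steps, each a Python script; the robot and the scene stay as the last script left them, time stands still between calls to the robot, and variables do not carry over. Pictures are saved under pics/ and viewed, about 8 in all and at most 12, crops included, and the job is handed in when it is done.

```bash
mkdir -p pics; cat > h.py <<'E'
from cell import bot, jaws, kinematics, optics, job
import numpy as np, cv2
def cam(name):
    c=optics.calibration(name); K=np.array(c["intrinsics"]); k1=c["k1"]
    if name=="wrist":
        M=np.array(c["mount"]); R0=np.array(bot.get_orientation()); p0=np.array(bot.get_ee_pos())
        R=R0@M[:3,:3]; p=p0+R0@M[:3,3]
    else: R=np.array(c["attitude"]); p=np.array(c["position"])
    return K,k1,R,p
def ray(C,px):
    K,k1,R,p=C
    u=cv2.undistortPoints(np.array([[px]],float),K,np.array([k1,0,0,0.]))[0,0]
    d=R@np.array([u[0],u[1],1]); return p,d/np.linalg.norm(d)
def atz(C,px,z):
    p,d=ray(C,px); return p+d*(z-p[2])/d[2]
def proj(C,X):
    K,k1,R,p=C
    q=(np.array(X)-p)@R
    u=q[:2]/q[2]; u=u*(1+k1*(u@u)); return (K@np.array([*u,1]))[:2]
def tri(L):
    A=np.zeros((3,3));b=np.zeros(3)
    for p,d in L:
        P=np.eye(3)-np.outer(d,d);A+=P;b+=P@p
    X=np.linalg.solve(A,b); return X,[np.linalg.norm(np.cross(X-p,d)) for p,d in L]
def save(n,im,**k): cv2.imwrite(f"pics/{n}.png",im[:,:,::-1])
E
python3 - <<'E'
from h import *
for n in("scene","side"):
    C=cam(n); im=optics.read_camera(n); save(n,im); print(n,C[3].round(3),C[2][:,2].round(2),C[1],C[0][0,0])
    for t in("gauge_grip","gauge","stop","heater_red","heater_blue","heater_red_mouth","rack_mouth","pot_a_mid"):
        print(t,[(np.round(d["centre"]).astype(int).tolist(),round(d["score"],2)) for d in optics.boxes_of(n,t)])
print(bot.get_t(),optics.calibration("wrist"))
E
```

```text
scene [ 0.929 -0.638  1.063] [-0.33  0.52 -0.79] -0.029008145780985626 406.0828884028114
gauge_grip [([354, 128], 0.74)]
gauge [([356, 132], 0.66)]
stop [([355, 146], 0.4)]
heater_red [([317, 207], 0.62)]
heater_blue [([258, 275], 0.61), ([355, 131], 0.52)]
heater_red_mouth [([320, 208], 0.95), ([261, 275], 0.34)]
rack_mouth [([394, 168], 0.88), ([381, 130], 0.76), ([351, 157], 0.63), ([320, 132], 0.62), ([381, 233], 0.25)]
pot_a_mid [([342, 280], 0.65)]
side [-0.165  0.761  1.016] [ 0.53 -0.56 -0.64] 0.03477447905943548 434.19825747694836
gauge_grip [([264, 265], 0.83), ([325, 180], 0.48)]
gauge [([259, 260], 0.69)]
stop [([268, 281], 0.5)]
heater_red [([327, 233], 0.93)]
heater_blue [([386, 190], 0.66)]
heater_red_mouth [([324, 233], 0.97)]
rack_mouth [([232, 261], 0.89), ([211, 314], 0.65), ([267, 291], 0.63), ([294, 326], 0.63)]
pot_a_mid [([323, 181], 0.58)]
0.9 {'intrinsics': array([[356.05643449,   0.        , 322.02038436],
       [  0.        , 356.05643449, 200.38631174],
       [  0.        ,   0.        ,   1.        ]]), 'k1': -0.0644363462505103, 'mount': array([[-1.69294456e-03, -9.60268908e-01, -2.79071242e-01,
         7.24999227e-02],
       [ 9.99998479e-01, -1.50847476e-03, -8.75764094e-04,
         1.67809367e-04],
       [ 4.19997105e-04, -2.79072300e-01,  9.60270001e-01,
        -1.44334515e-01],
       [ 0.00000000e+00,  0.00000000e+00,  0.00000000e+00,
         1.00000000e+00]])}
```

View pics/scene.png

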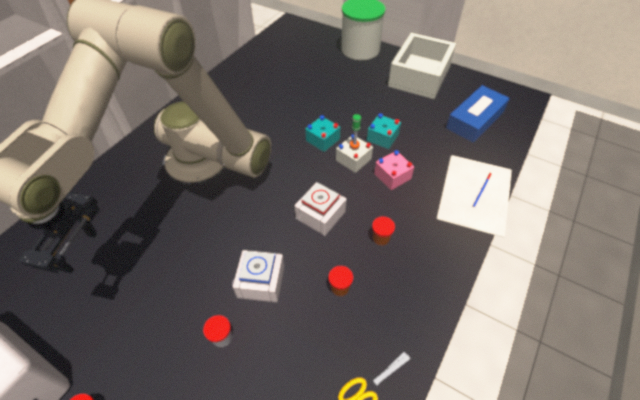

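View pics/side.png

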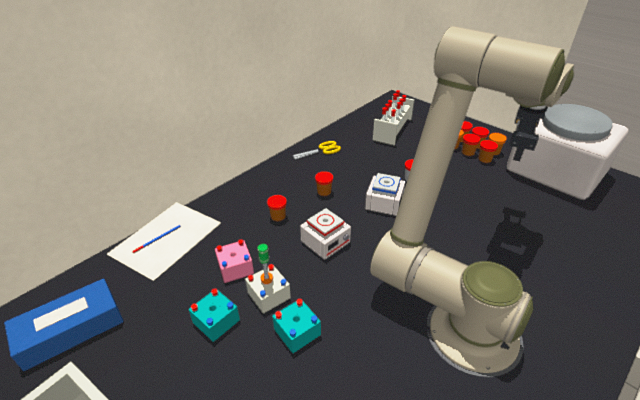

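The scene picture shows the white rack at (354,153) with the green grip at (356,120). The look-alikes are pink at (394,168) and turquoise at (323,132) and (384,130). The red-ringed warmer is at (320,205), the blue one at (258,275), and the pots are at (383,230), (341,280) and (218,330). The side view agrees: grip (264,250), white rack (268,287), red warmer (326,233). I'll choose the white rack and the red ring.

```bash
python3 - <<'E'
from h import *
Ls={}
S=cam("scene");D=cam("side")
for n,C in(("scene",S),("side",D)):
    im=cv2.imread(f"pics/{n}.png"); hsv=cv2.cvtColor(im,cv2.COLOR_BGR2HSV)
    m=cv2.inRange(hsv,(45,120,40),(75,255,255)); m[:, :]*=1
    k,l,s,c=cv2.connectedComponentsWithStats(m)
    for i in range(1,k):
        if s[i,4]>30: print(n,s[i],c[i])
        if 40<s[i,4]<600 and abs(c[i][0]-(356 if n=="scene" else 264))<12: Ls[n]=c[i]
print("grip",tri([ray(S,Ls["scene"]),ray(D,Ls["side"])]))
print("red",tri([ray(S,(320.5,197.5)),ray(D,(325,219))]),atz(S,(320.5,197.5),.095),atz(D,(325,219),.095))
print("blue",atz(S,(257,266),.095),atz(D,(386,182),.095))
for p in((383,226),(341,274),(217,324)): print("pot",atz(S,p,.07))
for p in((394,160),(323,125),(384,123)): print("lookalike",atz(S,p,.06))
E
python3 - <<'E'
import cv2
a=cv2.imread('pics/scene.png')[95:245,290:440];b=cv2.imread('pics/side.png')[210:360,190:340]
cv2.imwrite('pics/crop.png',cv2.resize(cv2.hconcat([a,b]),(800,400),interpolation=cv2.INTER_CUBIC))
E
```

```text
scene [343   0  42  21 748] [363.21791444   9.4131016 ]
scene [353 114   8   6  40] [356.5 116.5]
scene [353 122   7   6  32] [356.09375 124.5625 ]
side [257 243  12  21 150] [262.91333333 252.35333333]Traceback (most recent call last):
  File "<stdin>", line 11, in <module>
KeyError: 'scene'
```

View pics/crop.png

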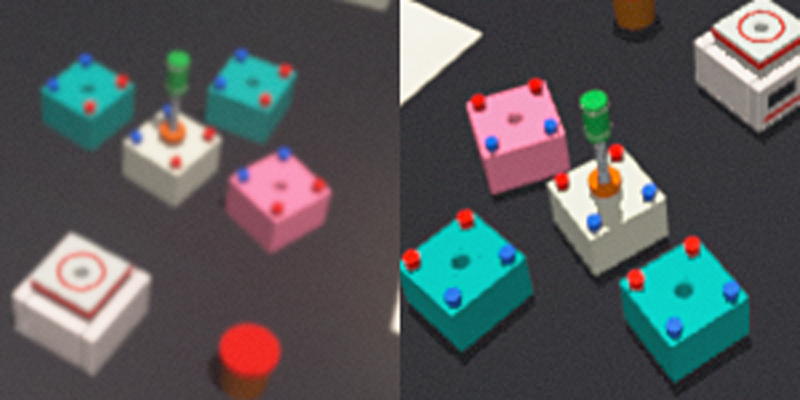

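The crop confirms it: the green-gripped gauge stands in the white rack, with its orange stop just above the rack top. The pink and two turquoise blocks are empty, and the red-ring warmer is nearby.

```bash
python3 - <<'E'
from h import *
S=cam("scene");D=cam("side")
print("grip",tri([ray(S,(356.5,121)),ray(D,(263,252.5))]))
rs=(290+81/2.667,95+271/2.667); rd=(190+362/2.667,210+28/2.667)
print("red",tri([ray(S,rs),ray(D,rd)]),atz(S,rs,.095),atz(D,rd,.095))
print("blue",atz(S,(257,266),.095),atz(D,(386,182),.095))
for p in((383,226),(341,274),(217,324)): print("pot",atz(S,p,.07))
for p in((394,164),(323,128),(384,126)): print("lookalike",atz(S,p,.06))
# rack caps side view crop px
for p in((562,182),(616,152),(649,191),(594,222)): print("cap",atz(D,(190+(p[0]-400)/2.667,210+p[1]/2.667),.072))
print(bot.get_orientation().round(2))
E
```

```text
grip (array([0.49195233, 0.28775048, 0.17962537]), [np.float64(0.0005104441653290577), np.float64(0.0005104441653289928)])
red (array([0.51825192, 0.01536012, 0.09452612]), [np.float64(0.0016268835050025168), np.float64(0.0016268835050026196)]) [0.51967161 0.01613101 0.095     ] [0.5165244  0.01485418 0.095     ]
blue [ 0.49782124 -0.27609626  0.095     ] [ 0.49592112 -0.27431335  0.095     ]
pot [0.72555973 0.03357978 0.07      ]
pot [ 0.69752027 -0.16782693  0.07      ]
pot [ 0.49960608 -0.45277296  0.07      ]
lookalike [0.64410007 0.2870319  0.06      ]
lookalike [0.34654234 0.31742702 0.06      ]
lookalike [0.53225386 0.44087462 0.06      ]
cap [0.52674102 0.31503501 0.072     ]
cap [0.51594368 0.24878804 0.072     ]
cap [0.45052321 0.26161528 0.072     ]
cap [0.46238723 0.32691039 0.072     ]
[[ 0.95  0.32  0.  ]
 [ 0.32 -0.95 -0.  ]
 [ 0.    0.   -1.  ]]
```

```bash
cat >> h.py <<'E'
def Ry(t): c,s=np.cos(t),np.sin(t); return np.array([[c,s,0],[s,-c,0],[0,0,-1.]])
def look(n):
    C=cam("wrist"); im=optics.read_camera("wrist"); save(n,im); return C,im
E
python3 - <<'E'
from h import *
bot.move_pose([.40,-.15,.33],Ry(0))
for i,(t) in enumerate((0,np.pi)):
    bot.move_pose([.518,.015,.25],Ry(t)); C,im=look(f"well{i}")
    for d in optics.boxes_of("wrist","heater_red_mouth"): print(t,d["centre"],d["score"],atz(C,d["centre"],.095))
    hsv=cv2.cvtColor(im,cv2.COLOR_RGB2HSV); m=cv2.inRange(hsv,(0,120,60),(8,255,255))|cv2.inRange(hsv,(172,120,60),(180,255,255))
    cs,_=cv2.findContours(m,cv2.RETR_LIST,cv2.CHAIN_APPROX_NONE)
    for c in cs:
        if len(c)>60:
            (x,y),ax,_=cv2.fitEllipse(c); print(" ell",round(x,1),round(y,1),np.round(ax,1),atz(C,(x,y),.095).round(4))
    g=im.mean(2); print(bot.get_ee_pos().round(4),bot.get_joints().round(2),bot.get_t())
E
python3 -c "
import cv2
cv2.imwrite('pics/w.png',cv2.resize(cv2.vconcat([cv2.imread('pics/well%d.png'%i) for i in(0,1)]),(480,600)))"
```

```text
0 [317.3, 166.8] 0.98 [0.53329695 0.01818416 0.095     ]
 ell 320.5 180.3 [54.8 56.2] [0.5215 0.0155 0.095 ]
 ell 320.4 180.2 [62.  63.2] [0.5216 0.0156 0.095 ]
 ell 324.0 138.5 [ 14.2 130.6] [0.5573 0.0124 0.095 ]
 ell 62.4 16.0 [18.2 25.2] [0.658  0.2222 0.095 ]
 ell 536.0 4.0 [10. 54.] [ 0.6641 -0.1547  0.095 ]
[0.5179 0.0135 0.2508] [-0.2   0.32  1.36 -0.    1.46  1.37] 3.4917
3.141592653589793 [319.2, 170.1] 0.81 [0.5068711  0.01261776 0.095     ]
 ell 340.3 362.2 [40.3 62.7] [0.707  0.0334 0.095 ]
 ell 322.5 184.9 [54.4 56.3] [0.5199 0.0154 0.095 ]
 ell 322.5 184.5 [61.4 62.8] [0.5196 0.0155 0.095 ]
 ell 322.9 136.9 [ 3.9 94.7] [0.4787 0.0158 0.095 ]
 ell 349.0 114.4 [ 1.7 33.9] [0.4603 0.0373 0.095 ]
 ell 618.1 17.4 [16.7 24.3] [0.3795 0.2558 0.095 ]
[0.518 0.015 0.25 ] [-0.2   0.32  1.36 -0.    1.46 -1.77] 6.2417
```

View pics/w.png

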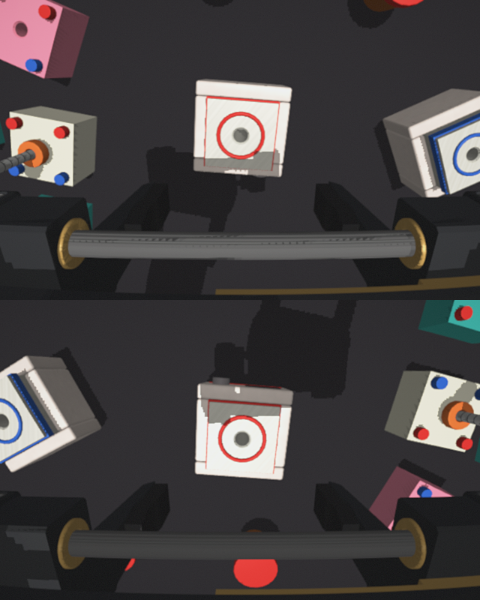

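The picture shows the red-ring warmer centred in both views, with the well at about (240,135) and (240,438) in the composite. The two yaws agree: the mouth is at (0.5207, 0.0155). Next I'll measure the rack and the gauge's tilt.

```bash
python3 - <<'E'
from h import *
for i,t in enumerate((np.pi/2,-np.pi/2)):
    if i==0: bot.move_pose([.50,.15,.32],Ry(t))
    bot.move_pose([.49,.288,.30],Ry(t)); bot.hold(.3); C,im=look(f"rack{i}")
    print(t,bot.get_ee_pos().round(4),bot.get_joints().round(2))
    hsv=cv2.cvtColor(im,cv2.COLOR_RGB2HSV)
    for nm,ms,z in (("red",[((0,140,60),(6,255,255)),((174,140,60),(180,255,255))],.072),("blue",[((105,140,50),(125,255,255))],.072),("orange",[((8,150,60),(20,255,255))],.08),("green",[((45,120,40),(75,255,255))],.198)):
        m=sum(cv2.inRange(hsv,*q) for q in ms)
        k,l,s,c=cv2.connectedComponentsWithStats(m)
        for j in range(1,k):
            if s[j,4]>40: print(nm,s[j],c[j].round(1),atz(C,c[j],z).round(4))
    print(bot.get_t())
E
python3 -c "
import cv2
cv2.imwrite('pics/r.png',cv2.resize(cv2.vconcat([cv2.imread('pics/rack%d.png'%i) for i in(0,1)]),(480,600)))"
```

```text
1.5707963267948966 [0.4903 0.2872 0.3002] [ 0.32  0.38  1.12 -0.    1.64  0.32]
red [391  35  16  17 205] [398.2  43. ] [0.5661 0.4112 0.072 ]
red [212 106  16  14 177] [219.5 112.5] [0.3861 0.3451 0.072 ]
red [354 135  14  14 153] [360.7 141.8] [0.5315 0.3143 0.072 ]
red [498 145  19  15 212] [507.  152.3] [0.6889 0.3036 0.072 ]
red [206 167  15  15 166] [213.3 173.6] [0.3744 0.2811 0.072 ]
red [343 194  12  14 133] [348.2 200.6] [0.5195 0.2504 0.072 ]
red [468 198  17  15 191] [476.  205.2] [0.6616 0.2446 0.072 ]
red [315 351  68  10 402] [347.8 355.1] [0.5229 0.0467 0.072 ]
red [476 358  10  15  54] [480.5 365.9] [0.6968 0.0254 0.072 ]
red [325 370  44  16 135] [346.4 375.8] [0.5219 0.0137 0.072 ]
blue [325  36  15  17 203] [332.   44.2] [0.5012 0.4099 0.072 ]
blue [148  95  19  15 223] [157.  101.8] [0.3219 0.3568 0.072 ]
blue [448 120  15  13 163] [455.  125.8] [0.6294 0.331  0.072 ]
blue [293 123  14  14 151] [299.6 129.5] [0.468  0.3272 0.072 ]
blue [145 157  18  14 195] [153.8 163.3] [0.3104 0.2929 0.072 ]
blue [418 175  15  14 148] [425.1 181.1] [0.6023 0.2721 0.072 ]
blue [
[... 859 characters left out ...]
15  14 154] [216.1 150.3] [0.6025 0.2696 0.072 ]
blue [481 163  17  14 188] [489.1 169.4] [0.3107 0.2902 0.072 ]
blue [337 194  12  14 135] [342.6 200.1] [0.4684 0.3245 0.072 ]
blue [  0 196  14  60 306] [  4.9 230.6] [0.868  0.3616 0.072 ]
blue [189 197  15  15 160] [195.8 204.2] [0.63   0.3288 0.072 ]
blue [464 219  17  15 181] [472.1 225.4] [0.3219 0.3543 0.072 ]
blue [307 262  13  14 147] [313.1 268.7] [0.5014 0.4071 0.072 ]
blue [154 366  21  24 278] [164.6 378.1] [0.6996 0.5695 0.072 ]
orange [304 151  32  26 463] [319.6 161.7] [0.4933 0.2806 0.08  ]
green [306 173  27  11 113] [318.9 176.5] [0.4929 0.2703 0.198 ]
green [302 182  34  34 893] [318.  198.4] [0.4937 0.2863 0.198 ]
11.8167
```

View pics/r.png

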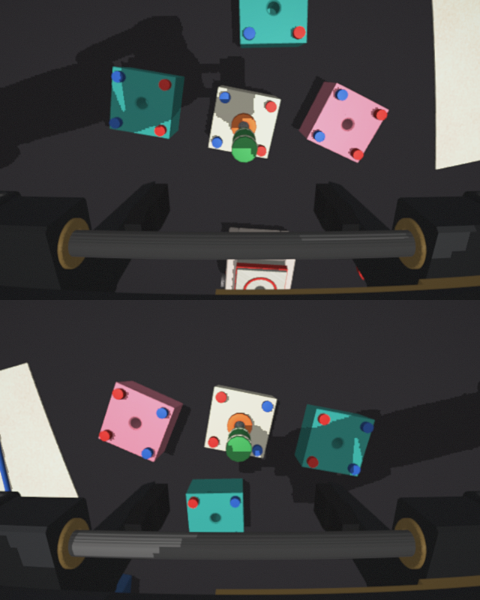

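Both views show the white rack at centre with the gauge standing upright, its grip over the hole. The cap means give the hole at (0.4936, 0.2876), and the grip top at (0.4935, 0.2873) agrees. Grasping now.

```bash
python3 - <<'E'
from h import *
R=Ry(np.pi/2)
bot.move_pose([.4936,.2875,.30],R)
bot.move_l([.4936,.2875,.156],speed=.12); bot.hold(.2)
print(bot.get_ee_pos().round(4),bot.get_force().round(2))
print(jaws.command_gripper(.02)); bot.hold(.2)
print(bot.get_width(),bot.get_force().round(2))
bot.move_l([.4936,.2875,.30],speed=.1); bot.hold(.3)
print(bot.get_ee_pos().round(4),bot.get_width(),bot.get_force().round(2))
for n in("scene","side"):
    C=cam(n); im=optics.read_camera(n); save("lift_"+n,im)
    print(n,"grip pred",proj(C,[.4936,.2875,.3+.017]),"tip pred",proj(C,[.4936,.2875,.3+.017-.155]))
print(bot.get_t())
E
python3 -c "
import cv2
a=cv2.imread('pics/lift_scene.png')[60:180,300:420];b=cv2.imread('pics/lift_side.png')[180:300,200:320]
cv2.imwrite('pics/l.png',cv2.resize(cv2.hconcat([a,b]),(800,400),interpolation=cv2.INTER_CUBIC))"
```

```text
[0.4937 0.2875 0.1564] [ 0.12 -1.2   0.23]
False
0.024887727817347143 [-0.72  0.14 -0.1 ]
[0.4936 0.2875 0.2999] 0.02511857503361906 [-0.64  0.4  -2.74]
scene grip pred [359.55344776  85.98120156] tip pred [356.43120347 125.37969594]
side grip pred [257.22985669 213.00104333] tip pred [263.08131687 256.68663562]
19.1833
```

View pics/l.png

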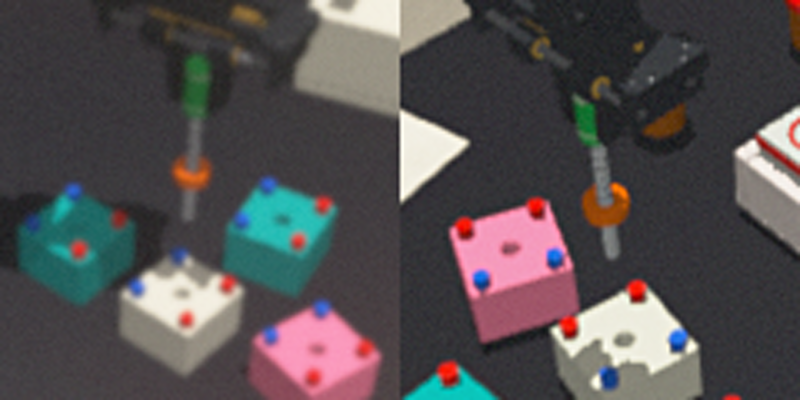

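The lifted gauge hangs upright. The tip shows at about (356.7,125.4) in scene and (263.9,257.4) in side, and the predictions agree within 1 px. Moving to the red well.

```bash
python3 - <<'E'
from h import *
x,y=.5207,.0155
bot.move_l([x,y,.30],speed=.15); bot.hold(.3); f0=bot.get_force(); 
C=cam("scene");
print("f0",f0.round(2),bot.get_ee_pos().round(4))
ok=True
for z in [.245,.236,.23,.224,.215,.20,.185,.172,.164]:
    bot.move_l([x,y,z],speed=.06); f=bot.get_force()-f0; print(z,f.round(2))
    if np.linalg.norm(f)>12: print("STOP"); ok=False; break
if ok:
    z=.164
    while z>.154:
        z-=.001; bot.move_l([x,y,z],speed=.02); bot.hold(.1); f=bot.get_force()-f0
        print(round(z,4),bot.get_ee_pos()[2].round(4),f.round(2))
        if f[2]>6: break
print(bot.get_t())
E
```

```text
f0 [-0.26  1.17 -1.5 ] [0.5207 0.0157 0.3   ]
0.245 [ 0.5  -0.1  -1.43]
0.236 [ 0.01 -1.46 -0.48]
0.23 [ 1.06 -0.84 -0.73]
0.224 [ 0.39 -1.33 -0.73]
0.215 [-0.31 -2.24 -1.  ]
0.2 [ 0.45 -2.15 -0.78]
0.185 [ 0.29 -1.06 -1.37]
0.172 [ 0.81 -1.72 -0.36]
0.164 [ 0.39 -0.79 -1.2 ]
0.163 0.163 [ 0.03 -1.95 -0.49]
0.162 0.162 [ 1.05 -1.06 -1.17]
0.161 0.1609 [ 0.49 -0.78  0.88]
0.16 0.1599 [ 1.16 -1.43 -0.41]
0.159 0.1589 [ 0.95 -0.22 -0.27]
0.158 0.158 [-0.82 -1.61  0.23]
0.157 0.1579 [-0.88 -0.6   7.84]
27.525
```

Bottomed at z = 0.158 (predicted 0.1584) with about 8 N. Holding and looking.

```bash
python3 - <<'E'
from h import *
for n in("scene","side"): save("hold_"+n,optics.read_camera(n))
for i in range(4): bot.hold(.5); print(bot.get_force().round(2),bot.get_ee_pos().round(4),bot.get_width())
print(bot.get_t())
a=cv2.imread('pics/hold_scene.png')[130:250,260:380];b=cv2.imread('pics/hold_side.png')[160:280,265:385]
cv2.imwrite('pics/hd.png',cv2.resize(cv2.hconcat([a,b]),(800,400),interpolation=cv2.INTER_CUBIC))
E
```

```text
[-1.13  0.07  5.98] [0.521  0.0154 0.1578] 0.025030039580668927
[-1.95 -0.29  6.17] [0.521  0.0154 0.1579] 0.02522255182284006
[-1.11 -0.44  6.97] [0.521  0.0154 0.1578] 0.025170061572870904
[-1.22 -0.54  5.78] [0.521  0.0155 0.1578] 0.025158829617881327
29.625
```

View pics/hd.png

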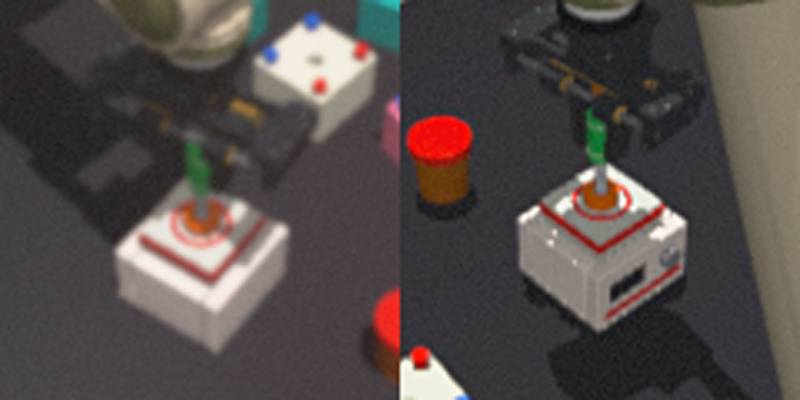

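Both views show the stop seated on the block top inside the red ring, with the gauge upright and about 8 N on the floor for 2 s. Returning it.

```bash
python3 - <<'E'
from h import *
bot.move_l([.5207,.0155,.20],speed=.06)
bot.move_l([.5207,.0155,.30],speed=.12)
x,y=.4936,.2875
bot.move_l([x,y,.30],speed=.15); bot.hold(.3); f0=bot.get_force(); print("f0",f0.round(2),bot.get_ee_pos().round(4))
ok=True
for z in [.215,.205,.198,.19,.18,.17,.162]:
    bot.move_l([x,y,z],speed=.06); f=bot.get_force()-f0; print(z,f.round(2))
    if np.linalg.norm(f)>12: print("STOP"); ok=False; break
if ok:
    while z>.153:
        z-=.001; bot.move_l([x,y,z],speed=.02); bot.hold(.1); f=bot.get_force()-f0
        if f[2]>4: break
    print(round(z,4),bot.get_ee_pos().round(4),f.round(2))
print(bot.get_t())
E
```

```text
f0 [ 0.1  -0.73 -1.43] [0.4936 0.2873 0.3   ]
0.215 [ 0.54  0.45 -1.22]
0.205 [-0.43  1.18 -0.45]
0.198 [ 0.52  0.44 -1.44]
0.19 [-0.4   1.05 -0.37]
0.18 [ 0.35  1.04 -0.55]
0.17 [ 0.24  2.37 -0.26]
0.162 [-0.01  0.78 -0.34]
0.155 [0.4939 0.2876 0.1559] [-1.31  0.4   8.08]
39.55
```

```bash
python3 - <<'E'
from h import *
bot.move_l([.4936,.2875,.156],speed=.02)
jaws.command_gripper(.088); bot.hold(.3)
bot.move_l([.4936,.2875,.30],speed=.1)
bot.move_l([.45,.12,.33],speed=.15); bot.hold(.5)
ims=[]
for n,(r,c) in {"scene":(90,295),"side":(210,205)}.items():
    im=optics.read_camera(n); save("end_"+n,im); ims.append(im[r:r+120,c:c+120,::-1]); C=cam(n)
    print(n,[(k,(proj(C,[.4936,.2876,z])-[c,r])*3.333) for k,z in(("grip top",.198),("stop mid",.1),("mouth",.06))])
cv2.imwrite("pics/end.png",cv2.resize(cv2.hconcat(ims),(800,400),interpolation=cv2.INTER_CUBIC))
print(bot.get_width(),bot.get_force().round(2),bot.get_t())
E
```

```text
scene [('grip top', array([207.05047353,  89.51738628])), ('stop mid', array([201.1277043 , 163.98381641])), ('mouth', array([198.88932884, 192.06507362]))]
side [('grip top', array([189.27332111, 124.10905544])), ('stop mid', array([200.3619324 , 207.22522551])), ('mouth', array([204.55261856, 238.73472644]))]
0.0880152033572802 [-0.15  0.56  0.33] 44.6333
```

View pics/end.png

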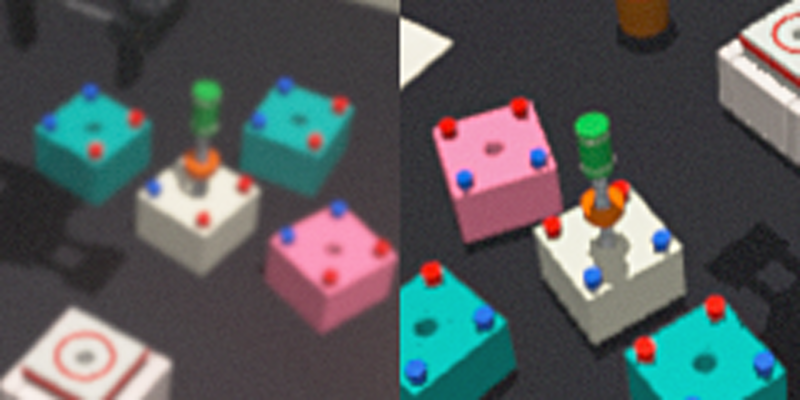

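The gauge stands upright in the white rack, with its grip top at (206,90) and (592,124). The stop is raised, at (201,163) and (603,207). All of these match the predictions for a 75 mm reading, and the gripper is clear.

```bash
python3 -c "
from h import *
job.close_job(); print('done')"
```

```text
the job is handed in; nothing more can be done
done
```

The gauge measured the red well and is back upright in the white rack, released, and the job is handed in. `close_job` gives no verdict, so the points below are my own checks.

- **In the red well:** I took the gauge from the white rack and lowered it into the red-marked warmer. The rod bottomed with the tool at z = 0.158 m, against 0.1584 m predicted. I held it there for just over 2 s with about 7–8 N of pressing force. Both fixed cameras showed the stop sitting on the block's top.
- **Back in the rack:** it bottomed at tool z = 0.156 m, as predicted. I then let go and moved the arm clear.
- **Final pictures:** the gauge is upright, and its grip and stop sit within about 1 px of where they should be for a 75 mm reading. At this scale 1 px is about 2–3 mm, so the pictures support the stop reading but do not prove it is within 2.5 mm.
- **Things to leave alone:** nothing I did went near the blue warmer or the pots, but I did not measure the pots again at the end.
- **Time:** about 45 s on the robot's clock when I handed in. No check failed. The one disagreement was the network's well-mouth point, about 13 mm off the red-ring fit, so I used the ring fit.

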